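Run a fingertip along the row of sample-tube caps

ROBOT

A 6-joint arm with a two-finger parallel gripper is mounted at the origin on the work surface. World frame = base frame: x ahead of the robot, y to its left, z up, the work surface at z = 0. Lengths are in m, angles in rad, forces in N, time in s.
With the tool pointing down it reaches from about 0.15 to 0.775 m from the base axis. Payload 6.1 kg.
Tool frame: the origin (TCP) lies at the very end of the fingers, on their centre line; the grasp point (between the pads) lies 19 mm behind it; z points along the fingers, y is the line along which they close (so a half turn about z gives the same grasp; the last joint's range is limited). The gripper opens to 85 mm and grips with 20 to 120 N. Pads are 22 mm wide; open, the fingers measure 114 mm over their backs; the gripper's body (76 mm by 85 mm) begins 54 mm behind the grasp point. The pads swing forward as they close: fully open they stand 13 mm farther back than shut.
Start: joints at [1.215, 0.126, -0.04, 1.405, 0, 1.571], TCP at [0.183, 0.492, 0.231] pointing down, gripper open.
Joint ranges: [-2.72, 2.72], [-0.95, 1.95], [-1.27, 1.35], [-1.78, 2.02], [-1.46, 1.47], [-3.14, 3.14]. Speed limits (rad/s): [2.39, 2.39, 3.01, 3.14, 3.14, 3.14].

INTERFACE

Orientations are given as a unit quaternion [w, x, y, z].
In Python, from rig import state, grab_frame, close_job gives the robot as it stands.
- The arm moves only by the tool apply_moves, never from a script. Its argument "commands" is a list that holds one entry, the list of rows, each a list of 7 numbers: the turn, a rotation vector about the tool's x, y, z in rad, then the shift along the tool's x, y, z in m, then the closure, from 0 (fully open) to 1 (shut). In form: [[[ax, ay, az, tx, ty, tz, fingers], ...]]. A call has 1 to 8 rows; each row is the pose to reach, as a shift and turn from the pose commanded when the call began, along the tool's axes at that moment; what a row does not reach only later rows make up. A row lasts 1/12 s, in which the tool goes at most 41.7 mm and 7.16 degrees, less where a joint would pass 70% of its speed; a pose out of reach is approached as far as the arm can. A call with a gripper value outside its range is refused whole. The fingers move at their own pace and stop on an object; "grip_force" is the grip in N (left out, the last holds). Time passes only in rows, so rows that repeat a pose let the fingers close. It gives the time, the measured TCP pose, the force, the opening and the grip force at its end, in the units of the state.
- state(): the state, without advancing time (a new reading comes with each control period).
- grab_frame(name): name is "side" or "top" or "wrist"; returns a dict with "img" (384x512x3 uint8, red, green, blue), "fx", "fy", "cx", "cy" (pixels), "rvec" (rotation vector, rad) and "tvec" (3), from world to camera coordinates, as OpenCV has them; the wrist camera has in their place "T_tool_cam" (4x4, takes a point from camera to tool coordinates, whose origin is the TCP and whose axes are the flange's). Camera axes: x right, y down, z forward; pixel columns grow to the right and rows downward; lengths in m; the calibration is good to about 2 mm. A picture is of the moment at which its call begins: read the wrist's pose just before it. There is no depth.
- close_job(): hands the job in; it is judged then, once.
The state is a dict: "time_s": time; "joints": joint angles; "joint_velocities": joint speeds; "tau": joint torques, N m; "ee_pos": TCP position; "tcp_rot": TCP orientation; "ft_force": force on the tool from outside, world axes, zero at the start; "torque": the same for the moment, N m; "gripper_width": finger opening in m; "grasp_force": force on a finger pad.
Only numpy, scipy, OpenCV 4.12 (cv2) and the standard library are available. Lean on these libraries where they do the work, as an engineer would, in place of code of your own. Each camera call takes 0.05 s, during which the arm holds its last target. There are 200 camera calls.

TASK

Run a fingertip along the row of five proud white caps in the tube rack, beginning at the cap next to the wooden grip bar and finishing at the far end, gently pressing each cap fully home in its tube in turn. From the first cap to the last keep the fingertip over the row and low, within about 4 cm of the caps. Nothing is to be picked up: do not pull any cap up, and leave the loose tubes and the other things on the bench where they are.

Things in the scene. Friction and masses are not known exactly. Their poses are not given: they have to be found in the camera images.
- rack: Low dark steel tube rack fixed to the bench, 110 x 230 mm, origin on the bench, its own y along its length. Along x = -25 mm stands the row: five short clear tubes with proud white push-in caps at y = +72, +36, 0, -36, -72 mm. Along x = +30 mm runs an open trough, walls 45 mm above the bench, with three loose stoppered tubes, tops at 65 mm.
- bar (a point): Centre of the top of the rack's pale wooden upright grip bar: 50 mm across the row, 16 mm thick along it, top 80 mm above the bench, in line with the row and 47 mm beyond the first cap's centre.
- cap1 (a joint): How far the first cap, counted from the wooden bar, has been pressed into its tube, in m: about 0 to 0.0015 at the start (proud), 0.008 fully home on a firm stop, negative if pulled up. It slides straight down against a steady friction of about 3 N and stays where it is left.
- cap2 (a joint): How far the second cap, counted from the wooden bar, has been pressed into its tube, in m: about 0 to 0.0015 at the start (proud), 0.008 fully home on a firm stop, negative if pulled up. It slides straight down against a steady friction of about 3 N and stays where it is left.
- cap3 (a joint): How far the third cap, counted from the wooden bar, has been pressed into its tube, in m: about 0 to 0.0015 at the start (proud), 0.008 fully home on a firm stop, negative if pulled up. It slides straight down against a steady friction of about 3 N and stays where it is left.
- cap4 (a joint): How far the fourth cap, counted from the wooden bar, has been pressed into its tube, in m: about 0 to 0.0015 at the start (proud), 0.008 fully home on a firm stop, negative if pulled up. It slides straight down against a steady friction of about 3 N and stays where it is left.
- cap5 (a joint): How far the fifth cap, counted from the wooden bar, has been pressed into its tube, in m: about 0 to 0.0015 at the start (proud), 0.008 fully home on a firm stop, negative if pulled up. It slides straight down against a steady friction of about 3 N and stays where it is left.
- cap1_top (a point): Centre of the flat top of the first cap from the wooden bar: a white round cap 21 mm across and 13 mm tall, top about 79 to 80 mm above the bench when proud, 72 mm when home. The point moves with the cap.
- cap2_top (a point): Centre of the flat top of the second cap from the wooden bar: a white round cap 21 mm across and 13 mm tall, top about 79 to 80 mm above the bench when proud, 72 mm when home. The point moves with the cap.
- cap3_top (a point): Centre of the flat top of the third cap from the wooden bar: a white round cap 21 mm across and 13 mm tall, top about 79 to 80 mm above the bench when proud, 72 mm when home. The point moves with the cap.
- cap4_top (a point): Centre of the flat top of the fourth cap from the wooden bar: a white round cap 21 mm across and 13 mm tall, top about 79 to 80 mm above the bench when proud, 72 mm when home. The point moves with the cap.
- cap5_top (a point): Centre of the flat top of the fifth cap from the wooden bar: a white round cap 21 mm across and 13 mm tall, top about 79 to 80 mm above the bench when proud, 72 mm when home. The point moves with the cap.
- core: Empty cardboard roll core standing on end, 44 mm across, 100 mm tall, loose. Leave it.
- cup: Small loose clear specimen jar with white lid, 42 mm across, 50 mm tall, on the bench beside the row of caps, 80 to 90 mm from it; origin under its base. Leave it.
- dropper: Amber dropper bottle with black cap, 36 mm across, 85 mm tall, loose. Leave it.
- roll: Paper roll standing on end, 110 mm across, 100 mm tall, loose; origin under its centre. Leave it.
- slidebox: Closed blue slide box, 90 x 170 x 35 mm, loose. Leave it.
- tube_a: Loose clear tube with grey stopper, 16 mm across (stopper 17 mm), 60 mm tall, standing in the rack's trough; origin under its foot. Leave it.
- tube_b: Loose clear tube with grey stopper, 16 mm across (stopper 17 mm), 60 mm tall, standing in the rack's trough; origin under its foot. Leave it.
- tube_c: Loose clear tube with grey stopper, 16 mm across (stopper 17 mm), 60 mm tall, standing in the rack's trough; origin under its foot. Leave it.

How it is judged:
On the way, in this order (a step that is already met when the one before it is completed fails the run):
1. the first cap from the wooden bar is pressed home, before the later ones (value of joint cap1 above 0.006 m), for 0.02 s.
2. the second cap from the wooden bar is pressed home, before the later ones (value of joint cap2 above 0.006 m), for 0.02 s.
3. the third cap from the wooden bar is pressed home, before the later ones (value of joint cap3 above 0.006 m), for 0.02 s.
4. the fourth cap from the wooden bar is pressed home, before the later ones (value of joint cap4 above 0.006 m), for 0.02 s.
5. the fifth cap from the wooden bar is pressed home, before the later ones (value of joint cap5 above 0.006 m), for 0.02 s.
At the end, for the whole second after the job is handed in: All five caps are within 2 mm of fully home (joint above 0.006 m), the three loose tubes still stand in the trough, and no bystander is more than 15 mm from where it was (value of joint each of cap1, cap2, cap3, cap4, cap5 above 0.006 m and angle between each of tube_a, tube_b, tube_c's own z axis and vertical below 0.3 rad and distance of each of tube_a, tube_b, tube_c, cup, roll, core, slidebox, dropper from where it was at the start of the episode below 0.015 m); the robot touches nothing.
It fails at once if a cap is pulled up by more than 2 mm (value of joint any of cap1, cap2, cap3, cap4, cap5 below -0.002 m).
It fails at once if the fingers press on the rack or a cap with more than 40 N (contact force between the fingers and rack above 40 N).
It fails at once if between the first cap and the last, the grasp point rises more than 165 mm above the bench (fingertips over about 65 mm above the proud caps) (value of joint cap1 above 0.006 m and not (value of joint cap5 above 0.006 m) and height (world z) of the grasp point above 0.165 m).
It fails at once if between the first cap and the last, the fingers leave the row sideways by more than 60 mm (value of joint cap1 above 0.006 m and not (value of joint cap5 above 0.006 m) and (x of the grasp point in the frame of rack above 0.035 m or x of the grasp point in the frame of rack below -0.085 m)).
It fails at once if a loose tube is lifted or tipped out of the trough, or another loose thing is moved more than 20 mm (height (world z) of any of tube_a, tube_b, tube_c above 0.02 m or angle between any of tube_a, tube_b, tube_c's own z axis and vertical above 0.6 rad or distance of any of cup, roll, core, slidebox, dropper from where it was at the start of the episode above 0.02 m).
It also fails if it takes over 58 s, if anything falls off the work surface, if the arm or the gripper's body presses on something with over 40 N, if the wrist force passes 120 N, or if a joint passes its speed limit or range.

## Working session

There is one attempt and no reset: what is moved stays moved. The work goes in short steps, Python scripts to look and compute and a tool call to move; the robot and the scene stay as the last step left them, time stands still between calls to the robot, and variables do not carry over. Pictures are saved under pics/ and viewed, at most 10 in all, crops included, and the job is handed in when it is done.

Besides the shell and the picture viewer there is one more tool, called as name([rows], argument=value, ...), one row to a line, values as JSON. apply_moves: Moves the arm, as the interface text tells. Its arguments: {"type":"object","properties":{"commands":{"type":"array","items":{"type":"array","items":{"type":"array","items":{"type":"number"}}}},"grip_force":{"type":"number"}},"required":["commands"]}

```bash
mkdir -p pics; python3 - <<'E'
from rig import *
import cv2,json
s=state();print(s)
for n in("top","side"):
    f=grab_frame(n);cv2.imwrite(f"pics/{n}0.png",f["img"][:,:,::-1]);print(n,{k:v for k,v in f.items() if k!="img"})
E
```

```text
{'time_s': 0.0, 'joints': array([ 1.21502682e+00,  1.26379483e-01, -4.05925493e-02,  1.40541362e+00,
       -2.71025657e-05,  1.57080645e+00]), 'joint_velocities': array([ 0.0006066 ,  0.00208356, -0.00041032,  0.0003042 ,  0.00045046,
       -0.00130467]), 'tau': array([-1.13165352e-03, -4.35914361e+01,  3.52923810e+01,  1.73941744e-02,
        8.84227211e-05,  4.16925843e-06]), 'ee_pos': array([0.18272928, 0.49173911, 0.23053583]), 'tcp_rot': array([-1.27272418e-04,  1.76953019e-01,  9.84218978e-01, -7.84520336e-04]), 'ft_force': array([ 0.11882613, -0.58918286, -0.0816342 ]), 'torque': array([-0.01245886,  0.03394841,  0.02094427]), 'grasp_force': 0.0, 'gripper_width': 0.0852896881867899}
top {'fx': 375.5037186617513, 'fy': 375.5037186617513, 'cx': 259.13875103260267, 'cy': 188.97466301780528, 'rvec': array([ 2.18686362, -2.20323709,  0.04592007]), 'tvec': array([0.00614782, 0.56257448, 1.21473305])}
side {'fx': 428.46377475743947, 'fy': 428.46377475743947, 'cx': 258.4291958718023, 'cy': 200.49794929077206, 'rvec': array([ 2.14723898, -0.94152043,  0.44263695]), 'tvec': array([-0.40886746,  0.33263162,  0.98321373])}
```

View pics/top0.png

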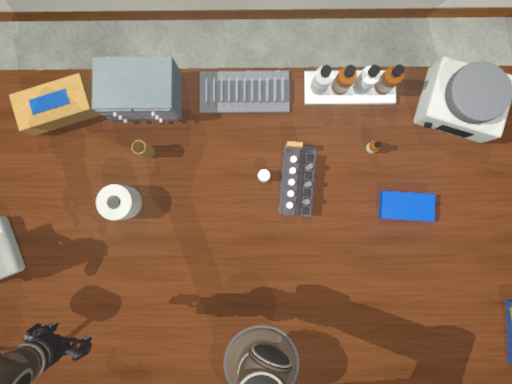

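View pics/side0.png

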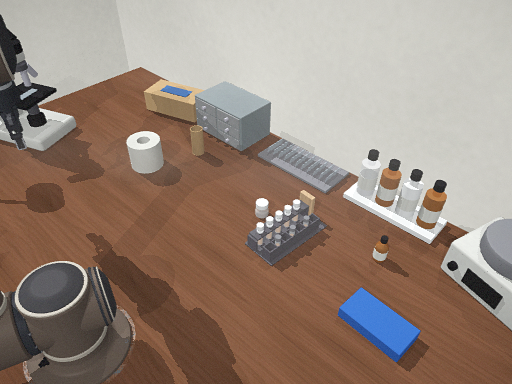

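The top view shows the rack around (298,180), with the pale bar at (295,145) and the five caps running down to about (290,205). The jar is at (264,175). The side view agrees, with the bar at the far end from the robot. Next I'll measure the caps.

```bash
cat >h.py <<'E'
import numpy as np,cv2
from rig import *
def ray(f,uv):
    R=cv2.Rodrigues(f["rvec"])[0]; c=-R.T@f["tvec"]
    return c,R.T@np.array([(uv[0]-f["cx"])/f["fx"],(uv[1]-f["cy"])/f["fy"],1])
def plane(f,uv,z):
    c,d=ray(f,uv); return c+d*(z-c[2])/d[2]
def proj(f,p):
    return cv2.projectPoints(np.float64(p).reshape(-1,1,3),f["rvec"],f["tvec"],np.array([[f["fx"],0,f["cx"]],[0,f["fy"],f["cy"]],[0,0,1]]),None)[0].reshape(-1,2)
E
python3 - <<'E'
from h import *
f=grab_frame("top");im=f["img"]
m=(im.min(2)>190).astype(np.uint8); m[:,:250]=0;m[:,330:]=0;m[:130]=0;m[225:]=0
n,_,st,ce=cv2.connectedComponentsWithStats(m)
P=[]
for s,c in zip(st[1:],ce[1:]):
    if s[4]>8:
        p=plane(f,c,.0795 if c[0]>275 else .05);print(s,c.round(1),p.round(4))
        if c[0]>275:P.append(p)
P=np.array(P);print(np.diff(P,axis=0))
s=grab_frame("side");print(proj(s,P).round(1))
cv2.imwrite("pics/c.png",np.hstack([cv2.resize(im[130:230,250:330],None,fx=5,fy=5)[:,:,::-1],cv2.resize(s["img"][185:265,235:330],None,fx=4,fy=500/80)[:,:,::-1]]))
E
```

```text
[290 156   7   7  41] [293.  158.8] [ 0.6526 -0.1042  0.0795]
[289 167   7   7  43] [292.1 170.1] [ 0.6172 -0.101   0.0795]
[258 169  12  12 120] [263.5 174.6] [ 0.6066 -0.0125  0.05  ]
[288 179   7   7  41] [291.  181.8] [ 0.5811 -0.0972  0.0795]
[287 190   7   7  40] [290.2 193.1] [ 0.5461 -0.0943  0.0795]
[286 202   7   7  41] [289.1 204.9] [ 0.5097 -0.0906  0.0795]
[[-0.03535921  0.00314704  0.        ]
 [-0.03612102  0.00386742  0.        ]
 [-0.03503191  0.00286812  0.        ]
 [-0.0363454   0.0036583   0.        ]]
[[295.6 201.8]
 [287.  207.4]
 [277.9 213.1]
 [268.9 218.9]
 [259.1 225.1]]
```

View pics/c.png

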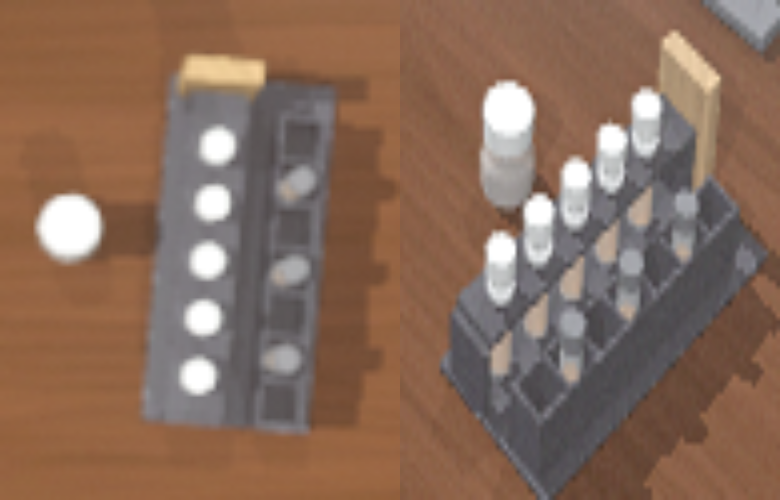

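The crop shows all five caps proud, with the tubes standing in the trough to the right of the row. The measured row positions match the side view. I'll approach with the fingers shut.

```bash
cat >>h.py <<'E'
from scipy.spatial.transform import Rotation as Ro
y0,y4=np.array([.6521,-.1042]),np.array([.5091,-.0907])
C=np.array([y0+(y4-y0)*i/4 for i in range(5)])
def go(p):
    s=state();q=s["tcp_rot"];R=Ro.from_quat(np.r_[q[1:],q[0]])
    print(s["time_s"],s["ee_pos"].round(4),R.as_matrix().round(3).tolist(),"tool shift",R.inv().apply(np.r_[p]-s["ee_pos"]).round(4),s["ft_force"].round(2))
E
python3 -c "
from h import *
print(C.round(4),np.linalg.norm(y4-y0));go([*C[0],.2])
R=Ro.from_quat([.17695,.98422,0,0]);print(R.inv().apply(np.r_[(y4-y0)/4,0]))"
```

```text
[[ 0.6521 -0.1042]
 [ 0.6163 -0.1008]
 [ 0.5806 -0.0975]
 [ 0.5449 -0.0941]
 [ 0.5091 -0.0907]] 0.14363582422223226
0.2 [0.1828 0.4919 0.2308] [[-0.937, 0.348, -0.0], [0.348, 0.937, -0.001], [-0.0, -0.001, -1.0]] tool shift [-0.6475 -0.3953  0.0312] [-0.54 -1.1   0.17]
[ 0.03468681 -0.00928862  0.        ]
```

apply_moves([
  [[0, 0, 0, -0.03, -0.018, 0, 1], [0, 0, 0, -0.06, -0.036, 0, 1], [0, 0, 0, -0.09, -0.055, 0, 1], [0, 0, 0, -0.12, -0.073, 0, 1], [0, 0, 0, -0.15, -0.092, 0, 1], [0, 0, 0, -0.18, -0.11, 0, 1], [0, 0, 0, -0.21, -0.128, 0, 1], [0, 0, 0, -0.24, -0.146, 0, 1]],
], grip_force=20)

```text
time_s: 0.87
ee_pos: [0.3576, 0.2701, 0.2313]
tcp_rot: [0.0, 0.177, 0.984, 0.0]
ft_force: [0.8, 0.1, -0.5]
gripper_width: 0.0001
grasp_force: 0.0
```

apply_moves([
  [[0, 0, 0, -0.03, -0.018, 0, 1], [0, 0, 0, -0.06, -0.036, 0, 1], [0, 0, 0, -0.09, -0.055, 0, 1], [0, 0, 0, -0.12, -0.073, 0, 1], [0, 0, 0, -0.15, -0.092, 0, 1], [0, 0, 0, -0.18, -0.11, 0, 1], [0, 0, 0, -0.21, -0.128, 0, 1], [0, 0, 0, -0.24, -0.146, 0, 1]],
])

```text
time_s: 1.53
ee_pos: [0.5318, 0.0495, 0.2312]
tcp_rot: [-0.0, 0.177, 0.984, 0.0]
ft_force: [0.9, 0.6, -0.2]
gripper_width: -0.0001
grasp_force: 0.0
```

```bash
python3 -c "
from h import *
go([*C[0],.2])"
```

```text
1.5333 [0.5318 0.0495 0.2312] [[-0.937, 0.349, -0.0], [0.349, 0.937, 0.0], [0.0, 0.0, -1.0]] tool shift [-0.1663 -0.1021  0.0312] [ 0.85  0.6  -0.2 ]
```

apply_moves([
  [[0, 0, 0, -0.03, -0.018, 0, 1], [0, 0, 0, -0.06, -0.036, 0, 1], [0, 0, 0, -0.09, -0.055, 0, 1], [0, 0, 0, -0.12, -0.073, 0, 1], [0, 0, 0, -0.15, -0.092, 0, 1], [0, 0, 0, -0.167, -0.103, 0.02, 1], [0, 0, 0, -0.167, -0.103, 0.06, 1], [0, 0, 0, -0.167, -0.103, 0.1, 1]],
])

```text
time_s: 2.2
ee_pos: [0.6534, -0.1053, 0.1307]
tcp_rot: [0.002, 0.178, 0.984, 0.0]
ft_force: [0.7, -0.3, 0.3]
gripper_width: -0.0001
grasp_force: 0.0
```

apply_moves([
  [[0, 0, 0, 0, 0, 0.02, 1], [0, 0, 0, 0, 0, 0.035, 1], [0, 0, 0, 0, 0, 0.035, 1], [0, 0, 0, 0, 0, 0.035, 1], [0, 0, 0, 0, 0, 0.035, 1]],
])

```text
time_s: 2.62
ee_pos: [0.6524, -0.1036, 0.0976]
tcp_rot: [0.001, 0.177, 0.984, 0.0]
ft_force: [-1.1, 0.6, 0.5]
gripper_width: -0.0002
grasp_force: 0.0
```

```bash
python3 - <<'E'
from h import *
go([*C[0],.095])
a=grab_frame("side")["img"][165:265,225:345];b=grab_frame("top")["img"][110:230,230:350]
cv2.imwrite("pics/d.png",np.hstack([cv2.resize(b,(400,400))[:,:,::-1],cv2.resize(a,(400,400))[:,:,::-1]]))
E
```

```text
2.6167 [ 0.6524 -0.1036  0.0976] [[-0.937, 0.348, 0.001], [0.348, 0.937, -0.0], [-0.001, 0.0, -1.0]] tool shift [ 0.0001 -0.0007  0.0026] [-1.12  0.61  0.55]
```

View pics/d.png

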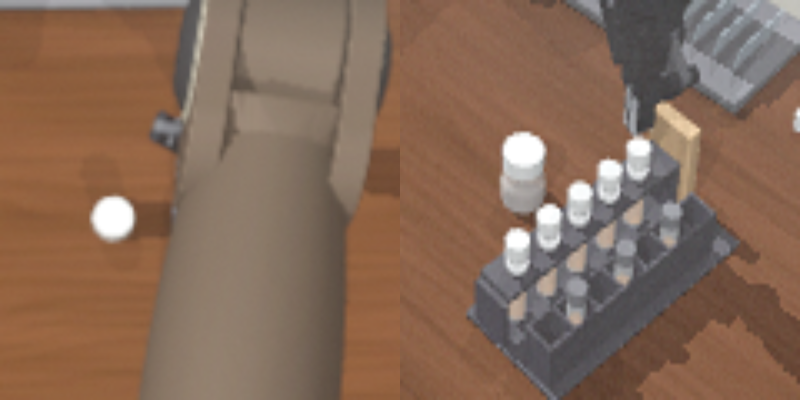

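The shut fingertips are directly over cap 1, at about (637,125) in the crop, and clear of the bar. I'll press gently.

apply_moves([
  [[0, 0, 0, 0, 0, 0.006, 1], [0, 0, 0, 0, 0, 0.012, 1], [0, 0, 0, 0, 0, 0.016, 1], [0, 0, 0, 0, 0, 0.018, 1], [0, 0, 0, 0, 0, 0.02, 1], [0, 0, 0, 0, 0, 0.022, 1], [0, 0, 0, 0, 0, 0.022, 1], [0, 0, 0, 0, 0, 0.022, 1]],
])

```text
time_s: 3.38
ee_pos: [0.6516, -0.1035, 0.074]
tcp_rot: [-0.0, 0.177, 0.984, -0.0]
ft_force: [-0.2, 0.2, 0.4]
gripper_width: -0.0001
grasp_force: 0.0
```

apply_moves([
  [[0, 0, 0, 0, 0, 0.0005, 1], [0, 0, 0, 0, 0, 0.001, 1], [0, 0, 0, 0, 0, 0.001, 1]],
])

```text
time_s: 3.63
ee_pos: [0.6517, -0.1035, 0.0734]
tcp_rot: [-0.0, 0.177, 0.984, -0.0]
ft_force: [-0.2, -0.1, 1.4]
gripper_width: -0.0
grasp_force: 1.1
```

```bash
python3 - <<'E'
from h import *
go([*C[0],.072])
a=grab_frame("side")["img"][175:235,255:335]
cv2.imwrite("pics/e.png",cv2.resize(a,(640,480))[:,:,::-1])
E
```

```text
3.6333 [ 0.6517 -0.1035  0.0734] [[-0.937, 0.348, -0.0], [0.348, 0.937, -0.0], [0.0, -0.0, -1.0]] tool shift [-0.0006 -0.0005  0.0014] [-0.23 -0.08  1.39]
```

View pics/e.png

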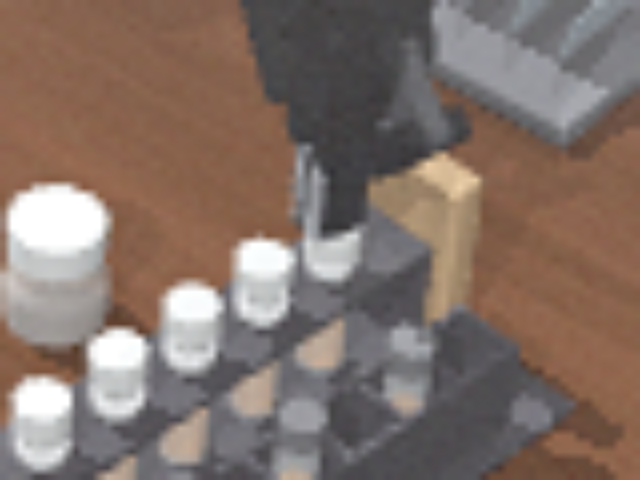

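Cap 1 at (332,250) has sunk well below its neighbours under the fingertip. I'll keep going to the stop.

apply_moves([
  [[0, 0, 0, 0, 0, 0.0007, 1], [0, 0, 0, 0, 0, 0.0014, 1], [0, 0, 0, 0, 0, 0.0014, 1]],
])

```text
time_s: 3.93
ee_pos: [0.6517, -0.1036, 0.0721]
tcp_rot: [0.0, 0.177, 0.984, -0.0]
ft_force: [-2.0, 0.9, 3.0]
gripper_width: -0.0001
grasp_force: 2.0
```

apply_moves([
  [[0, 0, 0, 0, 0, 0.0005, 1], [0, 0, 0, 0, 0, 0.001, 1], [0, 0, 0, 0, 0, 0.001, 1]],
])

```text
time_s: 4.18
ee_pos: [0.6517, -0.1035, 0.072]
tcp_rot: [0.0, 0.177, 0.984, 0.0]
ft_force: [-3.7, 0.9, 9.4]
gripper_width: -0.0001
grasp_force: 4.5
```

Cap 1 is on its stop: z is 0.0720 and the force has climbed to 9 N. I'll repeat for cap 2 with a lift, a shift along the row and a press to the same level.

apply_moves([
  [[0, 0, 0, 0, 0, -0.012, 1], [0, 0, 0, 0, 0, -0.024, 1], [0, 0, 0, 0.017, -0.0046, -0.024, 1], [0, 0, 0, 0.0347, -0.0093, -0.024, 1], [0, 0, 0, 0.0347, -0.0093, -0.024, 1], [0, 0, 0, 0.0347, -0.0093, -0.018, 1], [0, 0, 0, 0.0347, -0.0093, -0.012, 1], [0, 0, 0, 0.0347, -0.0093, -0.009, 1]],
])

```text
time_s: 4.85
ee_pos: [0.6165, -0.1002, 0.0789]
tcp_rot: [-0.0, 0.177, 0.984, 0.0]
ft_force: [1.1, -1.1, 3.3]
gripper_width: 0.0003
grasp_force: 1.5
```

apply_moves([
  [[0, 0, 0, 0, 0, 0.002, 1], [0, 0, 0, 0, 0, 0.004, 1], [0, 0, 0, 0, 0, 0.006, 1], [0, 0, 0, 0, 0, 0.007, 1], [0, 0, 0, 0, 0, 0.008, 1], [0, 0, 0, 0, 0, 0.009, 1], [0, 0, 0, 0, 0, 0.009, 1], [0, 0, 0, 0, 0, 0.009, 1]],
])

```text
time_s: 5.52
ee_pos: [0.6166, -0.1002, 0.072]
tcp_rot: [0.001, 0.177, 0.984, 0.0]
ft_force: [-0.2, -0.0, 6.1]
gripper_width: 0.0001
grasp_force: 3.5
```

```bash
python3 -c "
from h import *
go([*C[1],.072])"
```

```text
5.5167 [ 0.6166 -0.1002  0.072 ] [[-0.937, 0.348, 0.002], [0.348, 0.937, -0.0], [-0.002, 0.0, -1.0]] tool shift [-0.     -0.0007  0.    ] [-0.15 -0.03  6.08]
```

Cap 2 is home. Now cap 3.

apply_moves([
  [[0, 0, 0, 0, 0, -0.012, 1], [0, 0, 0, 0, 0, -0.024, 1], [0, 0, 0, 0.017, -0.0046, -0.024, 1], [0, 0, 0, 0.0347, -0.0095, -0.024, 1], [0, 0, 0, 0.0347, -0.0095, -0.024, 1], [0, 0, 0, 0.0347, -0.0095, -0.018, 1], [0, 0, 0, 0.0347, -0.0095, -0.012, 1], [0, 0, 0, 0.0347, -0.0095, -0.009, 1]],
])

```text
time_s: 6.18
ee_pos: [0.5806, -0.097, 0.079]
tcp_rot: [-0.0, 0.177, 0.984, 0.0]
ft_force: [0.5, 0.6, 3.4]
gripper_width: -0.0002
grasp_force: 1.5
```

apply_moves([
  [[0, 0, 0, 0, 0, 0.002, 1], [0, 0, 0, 0, 0, 0.004, 1], [0, 0, 0, 0, 0, 0.006, 1], [0, 0, 0, 0, 0, 0.007, 1], [0, 0, 0, 0, 0, 0.008, 1], [0, 0, 0, 0, 0, 0.009, 1], [0, 0, 0, 0, 0, 0.009, 1], [0, 0, 0, 0, 0, 0.009, 1]],
])

```text
time_s: 6.85
ee_pos: [0.5806, -0.097, 0.072]
tcp_rot: [0.001, 0.177, 0.984, 0.0]
ft_force: [-1.2, 1.0, 7.9]
gripper_width: 0.0004
grasp_force: 3.9
```

```bash
python3 -c "
from h import *
go([*C[2],.072])"
```

```text
6.85 [ 0.5806 -0.097   0.072 ] [[-0.937, 0.348, 0.002], [0.348, 0.937, -0.0], [-0.001, 0.0, -1.0]] tool shift [-0.0002 -0.0004  0.    ] [-1.19  1.03  7.93]
```

apply_moves([
  [[0, 0, 0, 0, 0, -0.012, 1], [0, 0, 0, 0, 0, -0.024, 1], [0, 0, 0, 0.017, -0.0046, -0.024, 1], [0, 0, 0, 0.0347, -0.0095, -0.024, 1], [0, 0, 0, 0.0347, -0.0095, -0.024, 1], [0, 0, 0, 0.0347, -0.0095, -0.018, 1], [0, 0, 0, 0.0347, -0.0095, -0.012, 1], [0, 0, 0, 0.0347, -0.0095, -0.009, 1]],
])

```text
time_s: 7.52
ee_pos: [0.5446, -0.0938, 0.0787]
tcp_rot: [-0.0, 0.177, 0.984, -0.0]
ft_force: [0.1, -0.3, 3.7]
gripper_width: -0.0001
grasp_force: 1.5
```

apply_moves([
  [[0, 0, 0, 0, 0, 0.002, 1], [0, 0, 0, 0, 0, 0.004, 1], [0, 0, 0, 0, 0, 0.006, 1], [0, 0, 0, 0, 0, 0.007, 1], [0, 0, 0, 0, 0, 0.008, 1], [0, 0, 0, 0, 0, 0.009, 1], [0, 0, 0, 0, 0, 0.009, 1], [0, 0, 0, 0, 0, 0.009, 1]],
])

```text
time_s: 8.18
ee_pos: [0.5446, -0.0938, 0.072]
tcp_rot: [0.001, 0.177, 0.984, 0.0]
ft_force: [-2.5, 0.8, 9.1]
gripper_width: 0.0004
grasp_force: 4.3
```

```bash
python3 -c "
from h import *
go([*C[3],.072])"
```

```text
8.1833 [ 0.5446 -0.0938  0.072 ] [[-0.937, 0.348, 0.001], [0.348, 0.937, -0.0], [-0.001, 0.0, -1.0]] tool shift [-0.0003 -0.0001 -0.    ] [-2.51  0.82  9.08]
```

apply_moves([
  [[0, 0, 0, 0, 0, -0.012, 1], [0, 0, 0, 0, 0, -0.024, 1], [0, 0, 0, 0.017, -0.0046, -0.024, 1], [0, 0, 0, 0.0345, -0.0095, -0.024, 1], [0, 0, 0, 0.0345, -0.0095, -0.024, 1], [0, 0, 0, 0.0345, -0.0095, -0.018, 1], [0, 0, 0, 0.0345, -0.0095, -0.012, 1], [0, 0, 0, 0.0345, -0.0095, -0.009, 1]],
])

```text
time_s: 8.85
ee_pos: [0.509, -0.0907, 0.0787]
tcp_rot: [-0.0, 0.177, 0.984, -0.0]
ft_force: [0.6, 0.0, 3.0]
gripper_width: 0.0002
grasp_force: 1.5
```

apply_moves([
  [[0, 0, 0, 0, 0, 0.002, 1], [0, 0, 0, 0, 0, 0.004, 1], [0, 0, 0, 0, 0, 0.006, 1], [0, 0, 0, 0, 0, 0.007, 1], [0, 0, 0, 0, 0, 0.008, 1], [0, 0, 0, 0, 0, 0.009, 1], [0, 0, 0, 0, 0, 0.009, 1], [0, 0, 0, 0, 0, 0.009, 1]],
])

```text
time_s: 9.52
ee_pos: [0.509, -0.0907, 0.072]
tcp_rot: [0.001, 0.177, 0.984, 0.0]
ft_force: [-3.1, 0.3, 8.5]
gripper_width: 0.0002
grasp_force: 4.5
```

```bash
python3 -c "
from h import *
go([*C[4],.072])"
```

```text
9.5167 [ 0.509  -0.0907  0.072 ] [[-0.937, 0.348, 0.001], [0.348, 0.937, -0.0], [-0.001, 0.0, -1.0]] tool shift [-0.  0. -0.] [-3.13  0.3   8.55]
```

All five caps are home. I'll lift straight up and check.

apply_moves([
  [[0, 0, 0, 0, 0, -0.02, 1], [0, 0, 0, 0, 0, -0.05, 1], [0, 0, 0, 0, 0, -0.08, 1], [0, 0, 0, 0, 0, -0.11, 1], [0, 0, 0, 0, 0, -0.14, 1], [0, 0, 0, 0, 0, -0.14, 1], [0, 0, 0, 0, 0, -0.14, 1]],
])

```text
time_s: 10.1
ee_pos: [0.5097, -0.0909, 0.2125]
tcp_rot: [0.002, 0.177, 0.984, -0.0]
ft_force: [0.2, 0.4, -0.0]
gripper_width: -0.0001
grasp_force: 0.0
```

```bash
python3 - <<'E'
from h import *
go([*C[4],.2])
a=grab_frame("side")["img"][165:265,225:345]
cv2.imwrite("pics/f.png",cv2.resize(a,(720,600))[:,:,::-1])
E
```

```text
10.1 [ 0.5097 -0.0909  0.2125] [[-0.937, 0.348, 0.003], [0.348, 0.937, -0.001], [-0.003, 0.001, -1.0]] tool shift [ 0.0007 -0.      0.0125] [ 0.23  0.37 -0.01]
```

View pics/f.png

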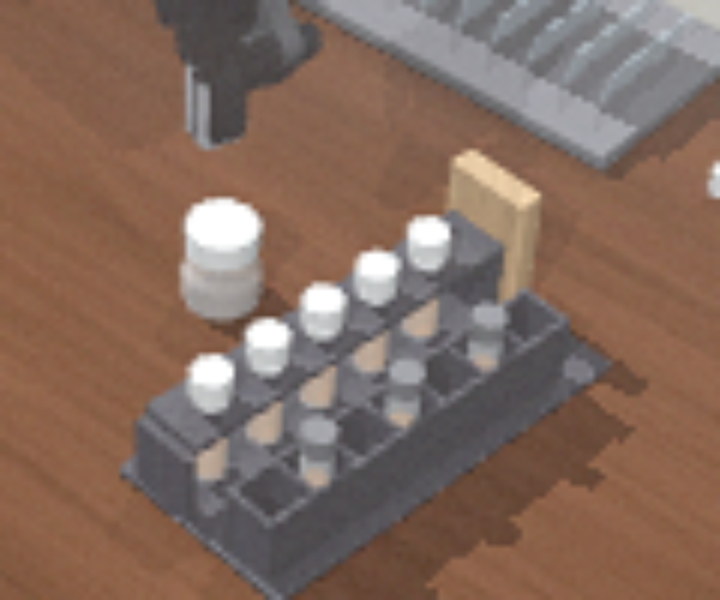

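The picture shows all five caps seated, from (428,240) to (211,383). The tubes and jar are undisturbed and the gripper is clear.

```bash
python3 -c "
from rig import close_job
print(close_job())"
```

```text
the job is handed in; nothing more can be done
None
```

I pressed all five caps fully home in order from the wooden bar, gently (under 10 N at the readings taken), with no sign in the final picture that the loose tubes or jar had moved, and handed the job in at about 10 s; the hand-in returned no verdict.

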